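# Find the salt box whose swivel lid binds and set it aside

### The job

The three white salt boxes in the carrier are to be refilled, but one of the three lids binds on its pivot. Find out which by swinging the lids gently round by their knobs, without forcing: leave the two that turn freely wide open at their stops, with their boxes in the carrier; swing the binding one shut again and stand that box upright, whole base on the chopping board, set down gently, for cleaning. Leave the mug, jar and tin where they are.

Things in the scene. Friction and masses are not known exactly. Their poses are not given: they have to be found in the camera images.
- carrier: fixed brown block 96 x 346 mm, 34 mm high, with three square recesses 26 mm deep in a row, 125 mm apart (centres at y = +125, 0 and -125 mm in its frame); each holds one salt box with 1.5 mm of play all round. Origin: centre of its underside, on the worktop; y runs along the row, x across it, away from the robot; the boxes stand square to it, fronts to its -x
- chopping_board: brown wooden chopping board lying flat, 200 x 300 mm, 21 mm thick, fixed. Origin: centre of its underside, on the worktop; x along its 200 mm side, y along its 300 mm side
- box_a: white stoneware salt box, 66 x 66 mm and 58 mm high without its wooden lid (68.5 mm with the lid, 90.5 mm to the top of the knob), about 0.55 kg. Origin: centre of its underside; z up, -x the front. It starts sunk 26 mm deep in a recess of the carrier, its underside 8 mm above the worktop. The three boxes look alike; which of them stands in which recess varies.
- pivot_a (a point): top of the small steel pin on which the lid of box_a turns: 23 mm back (+x) and 23 mm right (-y) of the box's centre, 68.5 mm above its underside (level with the lid's top); its z axis is the upright turning axis
- knob_a (a point): middle of the upright steel knob on the lid of box_a, a cylinder 18 mm across and 22 mm high standing on the lid's top (this point is 11 mm above it). It is 62.2 mm from the turning axis; with the lid shut it lies 21 mm forward (-x) and 21 mm left (+y) of the box's centre
- lid_a (a joint): turn of the lid of box_a about its pin, rad: 0 = shut (starts ajar by 0 to 0.3); grows as the 66 x 66 x 10 mm lid swings level, clockwise from above (knob from front left out to the left and round behind the box); stays where left. A free lid drags with 1 to 2 N at the knob up to its stop at 1.75; the binding one is as easy at first, then somewhere from 0.5 to 1.2 the force climbs steeply
- box_b: white stoneware salt box, 66 x 66 mm and 58 mm high without its wooden lid (68.5 mm with the lid, 90.5 mm to the top of the knob), about 0.55 kg. Origin: centre of its underside; z up, -x the front. It starts sunk 26 mm deep in a recess of the carrier, its underside 8 mm above the worktop. The three boxes look alike; which of them stands in which recess varies.
- pivot_b (a point): top of the small steel pin on which the lid of box_b turns: 23 mm back (+x) and 23 mm right (-y) of the box's centre, 68.5 mm above its underside (level with the lid's top); its z axis is the upright turning axis
- knob_b (a point): middle of the upright steel knob on the lid of box_b, a cylinder 18 mm across and 22 mm high standing on the lid's top (this point is 11 mm above it). It is 62.2 mm from the turning axis; with the lid shut it lies 21 mm forward (-x) and 21 mm left (+y) of the box's centre
- lid_b (a joint): turn of the lid of box_b about its pin, rad: 0 = shut (starts ajar by 0 to 0.3); grows as the 66 x 66 x 10 mm lid swings level, clockwise from above (knob from front left out to the left and round behind the box); stays where left. A free lid drags with 1 to 2 N at the knob up to its stop at 1.75; the binding one is as easy at first, then somewhere from 0.5 to 1.2 the force climbs steeply
- box_c: white stoneware salt box, 66 x 66 mm and 58 mm high without its wooden lid (68.5 mm with the lid, 90.5 mm to the top of the knob), about 0.55 kg. Origin: centre of its underside; z up, -x the front. It starts sunk 26 mm deep in a recess of the carrier, its underside 8 mm above the worktop. The three boxes look alike; which of them stands in which recess varies.
- pivot_c (a point): top of the small steel pin on which the lid of box_c turns: 23 mm back (+x) and 23 mm right (-y) of the box's centre, 68.5 mm above its underside (level with the lid's top); its z axis is the upright turning axis
- knob_c (a point): middle of the upright steel knob on the lid of box_c, a cylinder 18 mm across and 22 mm high standing on the lid's top (this point is 11 mm above it). It is 62.2 mm from the turning axis; with the lid shut it lies 21 mm forward (-x) and 21 mm left (+y) of the box's centre
- lid_c (a joint): turn of the lid of box_c about its pin, rad: 0 = shut (starts ajar by 0 to 0.3); grows as the 66 x 66 x 10 mm lid swings level, clockwise from above (knob from front left out to the left and round behind the box); stays where left. A free lid drags with 1 to 2 N at the knob up to its stop at 1.75; the binding one is as easy at first, then somewhere from 0.5 to 1.2 the force climbs steeply
- mug: bystander: spotted mug, 82 mm wide, 91 mm high
- salt_jar: bystander: small jar with a black cap, 41 mm wide, 105 mm high
- sardine_tin: bystander: flat tin, 63 x 105 x 25 mm

How it is judged:
By the outcome, as a careful person would: the job done as asked, in the order asked, and still so for the second after the job is handed in, with the robot touching nothing.
It also fails if it takes over 72 s, if anything falls off the work surface, if the arm or the gripper's body presses on something with over 40 N, if the wrist force passes 120 N, or if a joint passes its speed limit or range.

### The arm

A 6-joint arm with a two-finger parallel gripper is mounted at the origin on a cart in front of the work surface, level with it; the furniture and walls round the work are solid. World frame = base frame: x ahead of the robot, y to its left, z up, the work surface at z = 0. Lengths are in m, angles in rad, forces in N, time in s.
With the tool pointing down it reaches from about 0.325 to 0.85 m from the base axis. Payload 15.5 kg.
Tool frame: the origin (TCP) lies at the very end of the fingers, on their centre line; the grasp point (between the pads) lies 19 mm behind it; z points along the fingers, y is the line along which they close (so a half turn about z gives the same grasp; the last joint's range is limited). The gripper opens to 91 mm and grips with 3 to 60 N. Pads are 32 mm wide; open, the fingers measure 118 mm over their backs; the gripper's body (76 mm by 178 mm) begins 60 mm behind the grasp point.
Start: joints at [-1.321, 0.494, 1.345, -0, 1.302, -0.096], TCP at [0.211, -0.588, 0.214] pointing down, gripper open.
Joint ranges: [-2.91, 2.91], [-0.82, 2.16], [0.22, 2.67], [-1.22, 4.37], [0.12, 2.79], [-3.08, 3.08]. Speed limits (rad/s): [1.89, 1.89, 2.57, 3.01, 3.01, 3.01].

### API

Orientations are given as a rotation vector (axis times angle).
In Python, from station import r gives the robot as it stands.
- The arm moves only by the tool arm_command, never from a script. Its argument "increments" is a list of rows, each a list of 3 entries, a list of its own where there are three numbers: the shift along the world's x, y, z each as a share of 0.5 m, from -1 to 1, then the turn, a rotation vector about the world's x, y, z each as a share of 30 degrees, from -1 to 1, then the closure, from -1 (fully open) to 1 (shut), so that 0 is half open. A call has 1 to 10 rows; each row is the pose to reach, as a shift and turn from the pose commanded when the call began; what a row does not reach only later rows make up. A row lasts 1/8 s, in which the tool goes at most 62.5 mm and 10.7 degrees, less where a joint would pass 70% of its speed; a pose out of reach is approached as far as the arm can. A call with a number of a shift or a turn outside -1 to 1 is refused whole. A call with a gripper value outside its range is refused whole. The fingers move at their own pace and stop on an object; the grip force is fixed at half the most. Time passes only in rows, so rows that repeat a pose let the fingers close. It gives the time, the measured TCP pose, the force, the opening and the grip force at its end, in the units of the state.
- r.sense(): the state, without advancing time (a new reading comes with each control period).
- r.grab_frame(name): name is "scene" or "top" or "wrist"; returns a dict with "pixels" (400x640x3 uint8, blue, green, red), "range_z" (400x640 float32, m along the optical axis (not along the pixel's ray), 0 where there is no reading), "vfov" (degrees; the focal length in pixels is half the picture's height over the tangent of half this angle, whatever the lens; pixels are square), "cx", "cy" (the principal point, pixels), "k1" (the pictures are not rectified: a ray, as slopes to the right and down, at radius r is drawn at 1 + k1 r^2 times it, then the intrinsics apply), "origin" and "attitude" of the camera in the world. Camera axes: x right, y up, looking along -z (the intrinsics and any distortion apply to the point x, -y, -z); pixel columns grow to the right and rows downward; lengths in m; the calibration is good to about 2 mm. A picture is of the moment at which its call begins.
- r.close_job(): hands the job in; it is judged then, once.
The state is a dict: "clock": time; "qpos": joint angles; "qvel": joint speeds; "joint_efforts": joint torques, N m; "ee_pos": TCP position; "eef_rot": TCP orientation; "force": force on the tool from outside, world axes, zero at the start; "wrist_torque": the same for the moment, N m; "finger_gap": finger opening in m; "finger_force": force on a finger pad.
Only numpy, scipy, OpenCV 4.12 (cv2) and the standard library are available. Lean on these libraries where they do the work, as an engineer would, in place of code of your own. Each camera call takes 0.05 s, during which the arm holds its last target. There are 200 camera calls.

## Working session

There is one attempt and no reset: what is moved stays moved. The work goes in short steps, Python scripts to look and compute and a tool call to move; the robot and the scene stay as the last step left them, time stands still between calls to the robot, and variables do not carry over. Pictures are saved under pics/ and viewed, at most 10 in all, crops included, and the job is handed in when it is done.

Besides the shell and the picture viewer there is one more tool, called after "Request:" as name([rows], argument=value, ...), one row to a line, values as JSON. arm_command: Moves the arm, as the interface text tells. Its arguments: {"type":"object","properties":{"increments":{"type":"array"}},"required":["increments"]}

```bash
mkdir -p pics
cat > h.py <<'E'
import numpy as np, cv2
from station import r
from scipy.spatial.transform import Rotation as R
def att(a):
    a=np.array(a,float)
    if a.shape==(3,3): return a
    return R.from_rotvec(a).as_matrix() if a.size==3 else R.from_quat(a).as_matrix()
def K(f):
    h=f["pixels"].shape[0]; fl=h/2/np.tan(np.radians(f["vfov"])/2)
    return np.array([[fl,0,f["cx"]],[0,fl,f["cy"]],[0,0,1]])
def rays(f,uv):
    u=cv2.undistortPoints(np.array(uv,float).reshape(-1,1,2),K(f),np.array([f["k1"],0,0,0.])).reshape(-1,2)
    return np.c_[u[:,0],-u[:,1],-np.ones(len(u))]@att(f["attitude"]).T
def onplane(f,uv,z):
    d=rays(f,uv);o=np.array(f["origin"]); return o+d*((z-o[2])/d[:,2])[:,None]
def cloud(f):
    h,w=f["range_z"].shape; v,u=np.mgrid[:h,:w]
    return (np.array(f["origin"])+rays(f,np.c_[u.ravel(),v.ravel()])*f["range_z"].ravel()[:,None]).reshape(h,w,3)
E
python3 - <<'E'
from h import *
print(r.sense())
for n in("top","scene"):
    f=r.grab_frame(n); cv2.imwrite(f"pics/{n}0.png",f["pixels"]); np.savez(f"{n}0.npz",**f)
    print(n,f["origin"],f["attitude"],f["vfov"],f["k1"],f["cx"],f["cy"])
E
```

```text
{'clock': 0.0, 'qpos': array([-1.32149835e+00,  4.94183963e-01,  1.34613612e+00, -2.05244956e-05,
        1.30248116e+00, -9.55338095e-02]), 'qvel': array([-0.00082204, -0.00045708,  0.00089041,  0.0010578 , -0.00040012,
        0.00159859]), 'joint_efforts': array([ 1.73603195e-03, -8.78834581e+01, -3.81858945e+01,  7.05783698e-02,
        5.33966522e-02, -9.16591875e-05]), 'ee_pos': array([ 0.21115684, -0.58784824,  0.21333609]), 'eef_rot': array([-3.09382565e+00, -5.38782764e-01,  1.76734514e-04]), 'force': array([ 0.03951828, -0.52255301,  0.68041586]), 'wrist_torque': array([ 0.0251762 , -0.00155355, -0.02774687]), 'finger_force': 0.0, 'finger_gap': 0.09122675314375049}
top [0.17604359 0.15605182 1.43110162] [ 0.20345879 -0.28155972 -1.89692995] 45.81906375673193 0.03637142395029151 326.9995237790936 194.5210048584742
scene [0.10237198 0.98209358 0.8361981 ] [ 0.29415619 -1.28025024 -2.40940467] 56.58473032579465 0.005885087427079357 317.1442743908803 202.4723114855295
```

View pics/top0.png

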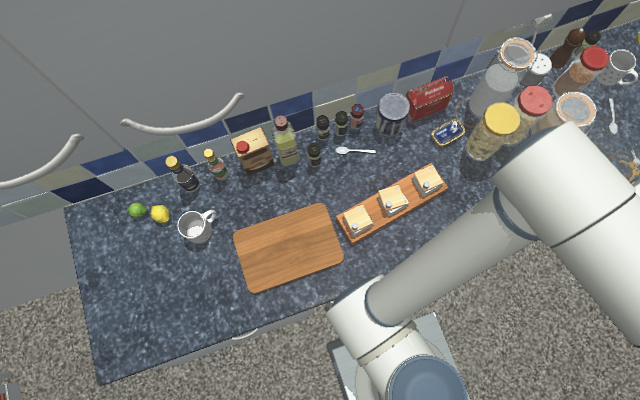

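View pics/scene0.png

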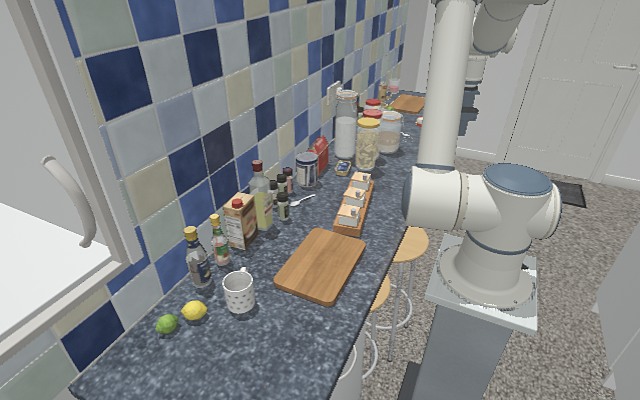

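The top view shows the carrier from (347,230) to (440,180) with lids at about (357,221), (393,200) and (428,180), and the board centred near (288,247). The mug is at (194,228) and the tin at (449,132). Next I'll measure the carrier and board.

Run:
```python
from h import *
f=dict(np.load("top0.npz")); P=cloud(f); z=P[...,2]
v,u=np.mgrid[:400,:640]
hsv=cv2.cvtColor(f["pixels"],cv2.COLOR_BGR2HSV)
br=(hsv[...,0]<25)&(hsv[...,1]>80)
def comp(m,x0,x1,y0,y1):
    mm=np.zeros((400,640),np.uint8); mm[y0:y1,x0:x1]=m[y0:y1,x0:x1]
    return mm
b=comp(br&(z>.01)&(z<.03),225,348,195,300)
pts=P[b>0]; print("board",len(pts),np.median(pts[:,2]),cv2.minAreaRect((pts[:,:2]*1000).astype(np.float32)))
# edge contour onto plane
c=max(cv2.findContours(comp(br,225,345,195,300),0,1)[0],key=cv2.contourArea)
w=onplane(f,c.reshape(-1,2),.021); print("board ray",cv2.minAreaRect((w[:,:2]*1000).astype(np.float32)))
m=comp((z>.025)&(z<.15),330,455,155,250)
pts=P[(m>0)&(z<.042)]; print("carrier",len(pts),np.median(pts[:,2]),cv2.minAreaRect((pts[:,:2]*1000).astype(np.float32)))
l=((m>0)&(z>.068)&(z<.088)).astype(np.uint8)
n,lab,st,ce=cv2.connectedComponentsWithStats(l)
for i in range(1,n):
    if st[i,4]>50:
        q=P[lab==i]; print("lid",st[i,4],np.median(q[:,2]),cv2.minAreaRect((q[:,:2]*1000).astype(np.float32)))
k=((m>0)&(z>.09)).astype(np.uint8)
n,lab,st,ce=cv2.connectedComponentsWithStats(k)
for i in range(1,n):
    if st[i,4]>3: print("knob",st[i,4],P[lab==i].mean(0),P[lab==i][:,2].max())
for nm,a in(("mug",(175,220,205,250)),("tin",(425,470,115,150)),):
    mm=comp((z>.01)&(z<.2),*a); q=P[mm>0]; print(nm,q.min(0),q.max(0))
```

```text
board 6454 0.0202420438112898 ((471.64654541015625, 162.03848266601562), (340.8946228027344, 200.12840270996094), 89.89781951904297)
board ray ((470.236083984375, 182.06593322753906), (200.92684936523438, 299.8164367675781), 0.12011303752660751)
carrier 1746 0.03409368905329868 ((486.0406799316406, -134.71646118164062), (97.57063293457031, 411.09014892578125), 10.327098846435547)
lid 433 0.07652384332098405 ((515.077392578125, -285.3304443359375), (68.95689392089844, 70.30555725097656), 6.0728583335876465)
lid 441 0.076438165909126 ((493.6619873046875, -161.06192016601562), (68.50109100341797, 72.5455551147461), 89.04534149169922)
lid 465 0.07640161895281339 ((470.1224060058594, -40.64248275756836), (67.35698699951172, 67.52780151367188), 6.7356743812561035)
knob 32 [ 0.49276949 -0.26404397  0.09862434] 0.10559775258852877
knob 32 [ 0.47471492 -0.13764636  0.0971978 ] 0.10232733051412946
knob 29 [ 0.44728789 -0.0206263   0.0979538 ] 0.10295815189196822
mug [0.57174382 0.35420452 0.0100295 ] [0.65289622 0.46449711 0.09567563]
tin [ 0.5672101  -0.47719403  0.01002449] [ 0.73461539 -0.36941089  0.07989255]
```

Request:
arm_command([
  [[0.44,0.86,0.2],[0,0,1],-1],
  [[0.44,0.86,0.2],[0,0,1],-1],
  [[0.44,0.86,0.2],[0,0,1],-1],
  [[0.44,0.86,0.2],[0,0,1],-1],
  [[0.44,0.86,0.2],[0,0,1],-1],
  [[0.44,0.86,0.2],[0,0,1],-1],
  [[0.44,0.86,0.2],[0,0,1],-1],
  [[0.44,0.86,0.2],[0,0,1],-1],
  [[0.44,0.86,0.2],[0,0,1],-1],
  [[0.44,0.86,0.2],[0,0,1],-1],
])

```text
clock: 1.35
ee_pos: [0.431, -0.1582, 0.3136]
eef_rot: [-2.849, -1.323, 0.001]
force: [0.5, 0.7, -0.3]
finger_gap: 0.0914
finger_force: 0.0
```

Request:
arm_command([
  [[0,0,0],[0,0,1],0.45],
  [[0,0,0],[0,0,1],0.45],
  [[0,0,0],[0,0,1],0.45],
  [[0,0,0],[0,0,1],0.45],
])

```text
clock: 1.85
ee_pos: [0.4306, -0.1593, 0.3135]
eef_rot: [-2.413, -2.011, 0.001]
force: [-0.5, -0.5, 0.2]
finger_gap: 0.0541
finger_force: 0.0
```

Request:
arm_command([
  [[0,0,0],[0,0,1],0.45],
  [[0,0,0],[0,0,1],0.45],
  [[0,0,0],[0,0,1],0.45],
  [[0,0,0],[0,0,1],0.45],
  [[0,0,0],[0,0,1],0.45],
])

```text
clock: 2.48
ee_pos: [0.4311, -0.1585, 0.3138]
eef_rot: [-1.815, -2.564, 0.0]
force: [0.3, 0.5, 1.3]
finger_gap: 0.0247
finger_force: 0.0
```

Run:
```python
from h import *
s=r.sense(); print(s)
f=r.grab_frame("wrist"); cv2.imwrite("pics/w1.png",f["pixels"]); np.savez("w1.npz",**f)
t=r.grab_frame("top"); np.savez("top1.npz",**t)
M=att(s["eef_rot"]); print("tool y ang",np.degrees(np.arctan2(M[1,1],M[0,1])))
print(f["origin"],f["vfov"],f["k1"])
```

```text
{'clock': 2.475, 'qpos': array([-4.82516629e-01,  1.60883110e-01,  1.57440324e+00, -4.60750742e-05,
        1.40660944e+00, -8.21447318e-01]), 'qvel': array([ 0.005295  , -0.00253008, -0.00190746, -0.00017237, -0.0015718 ,
       -0.01708942]), 'joint_efforts': array([-1.24374577e-01, -5.72544515e+01, -4.04817009e+01,  1.89502904e-02,
        8.14610976e-02, -8.85311351e-02]), 'ee_pos': array([ 0.43105436, -0.15852877,  0.31377726]), 'eef_rot': array([-1.81478171e+00, -2.56404409e+00,  1.34091341e-04]), 'force': array([0.29222642, 0.46722479, 1.30959406]), 'wrist_torque': array([ 0.02823798, -0.1297313 ,  0.06563637]), 'finger_force': 0.0, 'finger_gap': 0.024740314623273287}
tool y ang 19.419731238315574
[ 0.40637098 -0.08671833  0.4849442 ] 68.4167259000294 -0.04675883788522005
```

View pics/w1.png

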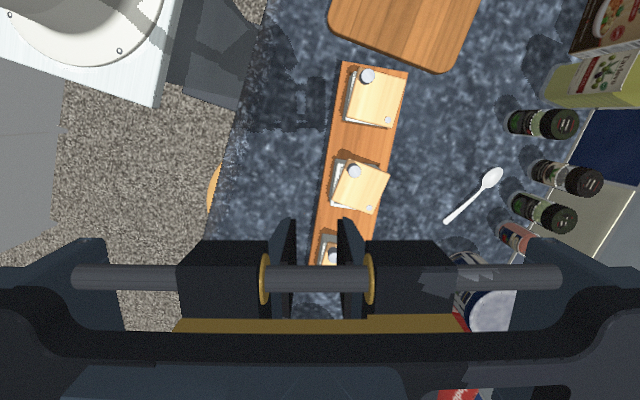

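Wrist view: knobs are at (367,75) and (353,171), pins at (388,119) and (363,208). The third lid is hidden behind the fingers near (330,255).

Run:
```python
from h import *
for nm in("w1","top0"):
    f=dict(np.load(nm+".npz")); P=cloud(f); z=P[...,2]
    reg=(P[...,0]>.38)&(P[...,0]<.62)&(P[...,1]>-.37)&(P[...,1]<.06)
    if nm=="w1":
        reg[215:]=False
    hsv=cv2.cvtColor(f["pixels"],cv2.COLOR_BGR2HSV); br=(hsv[...,0]<25)&(hsv[...,1]>70)
    c=reg&(z>.029)&(z<.04)&br&(P[...,1]<.025); q=P[c]
    print(nm,"carrier",np.median(q[:,2]),cv2.minAreaRect((q[:,:2]*1000).astype(np.float32)))
    l=(reg&(z>.070)&(z<.083)).astype(np.uint8)
    n,lab,st,ce=cv2.connectedComponentsWithStats(l)
    for i in range(1,n):
        if st[i,4]>100:
            m=cv2.morphologyEx((lab==i).astype(np.uint8),cv2.MORPH_CLOSE,np.ones((7,7)))
            cc=max(cv2.findContours(m,0,1)[0],key=cv2.contourArea).reshape(-1,2)
            w=onplane(f,cc,.0765); print(" lid",st[i,4],np.median(z[lab==i]),cv2.minAreaRect((w[:,:2]*1000).astype(np.float32)))
    k=(reg&(z>.0945)&(z<.11)).astype(np.uint8)
    n,lab,st,ce=cv2.connectedComponentsWithStats(k)
    for i in range(1,n):
        if st[i,4]>5:
            cc=np.argwhere(lab==i)[:,::-1].mean(0); print(" knob",st[i,4],onplane(f,[cc],.0985).round(4))
    if nm=="w1": print("pins",onplane(f,[(388,119),(363,208)],.0765))
```

```text
w1 carrier 0.03439092958084128 ((483.6958312988281, -105.42765808105469), (97.34857177734375, 232.33412170410156), 10.730504989624023)
 lid 2384 0.07678731320601467 ((471.80828857421875, -37.0302734375), (67.24327850341797, 65.76861572265625), 6.06927490234375)
 lid 1892 0.07685733079395402 ((497.83282470703125, -156.33114624023438), (65.89617156982422, 66.26432800292969), 88.69310760498047)
 knob 180 [[ 0.4491 -0.0186  0.0985]]
 knob 137 [[ 0.4776 -0.135   0.0985]]
pins [[ 0.49845221 -0.05639845  0.0765    ]
 [ 0.51318382 -0.18428343  0.0765    ]]
top0 carrier 0.03424580907211028 ((491.5466003417969, -164.93226623535156), (97.57063293457031, 346.4410705566406), 10.327098846435547)
 lid 407 0.07660081634732685 ((514.0137939453125, -283.88775634765625), (69.50112915039062, 66.702880859375), 5.105267524719238)
 lid 425 0.07641388754714873 ((495.4429016113281, -160.15689086914062), (68.23530578613281, 66.75321197509766), 89.2393798828125)
 lid 441 0.07639021239137556 ((469.21295166015625, -39.944358825683594), (67.6773452758789, 65.54987335205078), 5.764401435852051)
 knob 27 [[ 0.4935 -0.265   0.0985]]
 knob 24 [[ 0.4753 -0.1385  0.0985]]
 knob 27 [[ 0.4475 -0.0207  0.0985]]
```

Request:
arm_command([
  [[0.034,0.278,-0.36],[0,0,1],0.3],
  [[0.034,0.278,-0.36],[0,0,1],0.3],
  [[0.034,0.278,-0.36],[0,0,1],0.3],
  [[0.034,0.278,-0.36],[0,0,1],0.3],
  [[0.034,0.278,-0.36],[0,0,1],0.3],
  [[0.034,0.278,-0.36],[0,0,1],0.3],
])

```text
clock: 3.32
ee_pos: [0.4487, -0.0196, 0.1345]
eef_rot: [1.082, 2.949, -0.0]
force: [0.9, 0.1, 0.4]
finger_gap: 0.032
finger_force: 0.0
```

```bash
cat >> h.py <<'E'
PIV=dict(L=(.497,-.0585),M=(.5193,-.182),R=(.5418,-.3049)); SH=145.4
def knob(k,th):
    a=np.radians(SH)-th; return np.array(PIV[k])+.0622*np.array([np.cos(a),np.sin(a)])
def now():
    s=r.sense(); M=att(s["eef_rot"]); return s,np.degrees(np.arctan2(M[1,1],M[0,1]))
def go(k,ths,z=None):
    s,ya=now(); print("at",s["ee_pos"].round(4),"ty",ya.round(1),"F",s["force"].round(1),"gap",s["finger_gap"].round(4))
    for th in ths:
        t=knob(k,th); d=(np.r_[t,s["ee_pos"][2] if z is None else z]-s["ee_pos"])/.5
        tt=(SH-90-np.degrees(th)-ya); tt=(tt+90)%180-90
        print(th,"shift",d.round(4),"turn",round(tt/30,3))
E
python3 - <<'E'
from h import *
go("L",[.078],.082)
f=r.grab_frame("wrist"); cv2.imwrite("pics/w2.png",f["pixels"])
E
```

```text
Traceback (most recent call last):
  File "h.py", line 25, in go
    s,ya=now(); print("at",s["ee_pos"].round(4),"ty",ya.round(1),"F",s["force"].round(1),"gap",s["finger_gap"].round(4))
                                                                                               ^^^^^^^^^^^^^^^^^^^^^
AttributeError: 'float' object has no attribute 'round'
```

```bash
sed -i 's/s\["finger_gap"\].round(4)/round(s["finger_gap"],4)/' h.py
python3 - <<'E'
from h import *
go("L",[.078],.082)
f=r.grab_frame("wrist"); cv2.imwrite("pics/w2.png",f["pixels"])
E
```

```text
at [ 0.4487 -0.0196  0.1345] ty 49.7 F [0.9 0.1 0.4] gap 0.032
0.078 shift [-1.00e-04  7.00e-04 -1.05e-01] turn 0.041
```

View pics/w2.png

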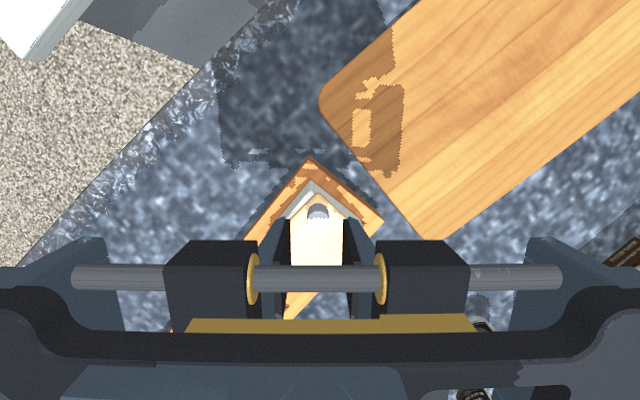

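Knob at (318,210), centred between the fingers (tips around 285 and 350). Descending.

Request:
arm_command([
  [[0,0,-0.105],[0,0,0],0.3],
  [[0,0,-0.105],[0,0,0],0.3],
  [[0,0,-0.105],[0,0,0],0.45],
  [[0,0,-0.105],[0,0,0],0.45],
])

```text
clock: 3.88
ee_pos: [0.4493, -0.0196, 0.0831]
eef_rot: [1.081, 2.947, 0.001]
force: [-0.1, 0.4, 0.8]
finger_gap: 0.0249
finger_force: 0.0
```

Run:
```python
from h import *
go("L",[.1,.15,.2,.3,.4,.5,.6],.082)
```

```text
at [ 0.4493 -0.0196  0.0831] ty 49.7 F [-0.1  0.4  0.8] gap 0.0249
0.1 shift [ 0.0007  0.0027 -0.0021] turn -0.002
0.15 shift [ 0.0048  0.0073 -0.0021] turn -0.097
0.2 shift [ 0.0092  0.0117 -0.0021] turn -0.193
0.3 shift [ 0.0185  0.0199 -0.0021] turn -0.384
0.4 shift [ 0.0287  0.0271 -0.0021] turn -0.575
0.5 shift [ 0.0395  0.0332 -0.0021] turn -0.766
0.6 shift [ 0.0509  0.0383 -0.0021] turn -0.957
```

Request:
arm_command([
  [[0.0048,0.0073,0],[0,0,-0.097],0.45],
  [[0.0092,0.0117,0],[0,0,-0.193],0.45],
  [[0.0138,0.016,0],[0,0,-0.29],0.45],
  [[0.0185,0.0199,0],[0,0,-0.384],0.45],
  [[0.0235,0.0237,0],[0,0,-0.48],0.45],
  [[0.0287,0.0271,0],[0,0,-0.575],0.45],
  [[0.034,0.0303,0],[0,0,-0.67],0.45],
  [[0.0395,0.0332,0],[0,0,-0.766],0.45],
  [[0.0395,0.0332,0],[0,0,-0.766],0.45],
])

```text
clock: 5.0
ee_pos: [0.4686, -0.0027, 0.0825]
eef_rot: [1.646, 2.674, 0.001]
force: [-0.0, 0.5, 0.4]
finger_gap: 0.0253
finger_force: 0.0
```

Run:
```python
from h import *
go("L",[.55,.6,.65,.7,.75,.8,.9,1.,1.1],.082)
```

```text
at [ 0.4686 -0.0027  0.0825] ty 26.8 F [-0.   0.5  0.4] gap 0.0253
0.55 shift [ 0.0064  0.002  -0.0009] turn -0.097
0.6 shift [ 0.0121  0.0044 -0.0009] turn -0.192
0.65 shift [ 0.018   0.0065 -0.0009] turn -0.288
0.7 shift [ 0.0239  0.0083 -0.0009] turn -0.383
0.75 shift [ 0.03    0.0098 -0.0009] turn -0.479
0.8 shift [ 0.0361  0.011  -0.0009] turn -0.574
0.9 shift [ 0.0484  0.0124 -0.0009] turn -0.765
1.0 shift [ 0.0609  0.0126 -0.0009] turn -0.956
1.1 shift [ 0.0732  0.0116 -0.0009] turn -1.147
```

Request:
arm_command([
  [[0.0064,0.002,0],[0,0,-0.097],0.45],
  [[0.0121,0.0044,0],[0,0,-0.192],0.45],
])

```text
clock: 5.25
ee_pos: [0.4741, -0.0005, 0.0821]
eef_rot: [1.779, 2.589, 0.0]
force: [-1.0, -0.4, 1.1]
finger_gap: 0.0253
finger_force: 0.5
```

Run:
```python
from h import *
for i in range(4):
    print(r.sense()["force"].round(2)); f=r.grab_frame("wrist")
P=cloud(f); k=(P[...,2]>.088)&(P[...,2]<.102); k[:, :]&=True
hsv=f["pixels"]
go("L",[.65,.7,.75],.082); cv2.imwrite("pics/w3.png",f["pixels"][100:350,180:480])
```

```text
[-1.02 -0.42  1.11]
[ 0.01  0.79 -0.37]
[0.33 0.6  0.38]
[-0.09 -0.55  0.24]
at [ 0.4742 -0.0005  0.0818] ty 21.1 F [-1.5 -1.  -1. ] gap 0.0247
0.65 shift [0.0068 0.0022 0.0003] turn -0.099
0.7 shift [0.0127 0.004  0.0003] turn -0.195
0.75 shift [0.0188 0.0055 0.0003] turn -0.29
```

View pics/w3.png

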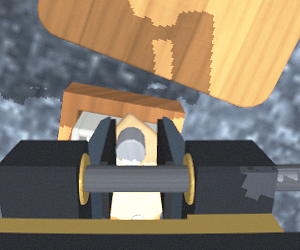

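The lid follows, with the knob held between the fingers at crop (130,145). I'll keep going in small steps.

Request:
arm_command([
  [[0.0068,0.0022,0],[0,0,-0.099],0.45],
  [[0.0127,0.004,0],[0,0,-0.195],0.45],
])

```text
clock: 5.7
ee_pos: [0.4802, 0.0016, 0.0816]
eef_rot: [-1.909, -2.495, 0.0]
force: [-0.3, 0.1, 0.2]
finger_gap: 0.0255
finger_force: 0.5
```

```bash
cat >> h.py <<'E'
def feel(k,ths,n=3):
    F=[];G=[]
    for i in range(n):
        s=r.sense(); F.append(s["force"]); G.append(s["finger_force"]); 
        if i<n-1: r.grab_frame("wrist")
    print("meanF",np.mean(F,0).round(2),"pad",np.round(G,2)); go(k,ths,.082)
E
python3 -c "
from h import *
feel('L',[.75,.8,.85,.9,.95,1.])"
```

```text
meanF [-0.45  0.15  0.24] pad [0.5  0.34 0.  ]
at [0.4805 0.0016 0.0816] ty 15.2 F [-0.5 -0.1 -0.1] gap 0.025
0.75 shift [0.0061 0.0014 0.0008] turn -0.093
0.8 shift [0.0122 0.0025 0.0008] turn -0.188
0.85 shift [0.0184 0.0034 0.0008] turn -0.284
0.9 shift [0.0246 0.004  0.0008] turn -0.379
0.95 shift [0.0308 0.0043 0.0008] turn -0.475
1.0 shift [0.037  0.0042 0.0008] turn -0.57
```

Request:
arm_command([
  [[0.0061,0.0014,0],[0,0,-0.093],0.45],
  [[0.0122,0.0025,0],[0,0,-0.188],0.45],
])

```text
clock: 6.05
ee_pos: [0.4862, 0.0028, 0.0815]
eef_rot: [-2.028, -2.399, 0.0]
force: [-1.0, 1.1, 0.6]
finger_gap: 0.025
finger_force: 0.5
```

Request:
arm_command([
  [[0.0062,0.0009,0],[0,0,-0.095],0.45],
  [[0.0124,0.0015,0],[0,0,-0.19],0.45],
])

```text
clock: 6.3
ee_pos: [0.4924, 0.0036, 0.0815]
eef_rot: [-2.145, -2.295, 0.0]
force: [-0.9, 0.3, 0.7]
finger_gap: 0.025
finger_force: 0.5
```

Request:
arm_command([
  [[0.0062,0.0003,0],[0,0,-0.095],0.45],
  [[0.0124,0.0002,0],[0,0,-0.19],0.45],
])

```text
clock: 6.55
ee_pos: [0.4986, 0.0037, 0.0815]
eef_rot: [-2.256, -2.186, 0.0]
force: [-0.9, 1.2, 0.2]
finger_gap: 0.0252
finger_force: 0.6
```

```bash
python3 -c "
from h import *
feel('L',[1.05,1.1,1.15,1.2,1.25,1.3,1.4,1.5,1.6,1.7,1.75,1.8],1)"
```

```text
meanF [-0.85  1.23  0.2 ] pad [0.56]
at [0.4986 0.0037 0.0815] ty -1.8 F [-0.9  1.2  0.2] gap 0.0252
1.05 shift [ 0.007  -0.0004  0.001 ] turn -0.098
1.1 shift [ 0.0132 -0.0011  0.001 ] turn -0.193
1.15 shift [ 0.0194 -0.002   0.001 ] turn -0.289
1.2 shift [ 0.0254 -0.0033  0.001 ] turn -0.384
1.25 shift [ 0.0315 -0.0049  0.001 ] turn -0.48
1.3 shift [ 0.0374 -0.0068  0.001 ] turn -0.575
1.4 shift [ 0.0489 -0.0114  0.001 ] turn -0.766
1.5 shift [ 0.0599 -0.0172  0.001 ] turn -0.957
1.6 shift [ 0.0703 -0.0241  0.001 ] turn -1.148
1.7 shift [ 0.08   -0.0319  0.001 ] turn -1.339
1.75 shift [ 0.0845 -0.0362  0.001 ] turn -1.435
1.8 shift [ 0.0888 -0.0407  0.001 ] turn -1.53
```

Request:
arm_command([
  [[0.007,-0.0004,0],[0,0,-0.098],0.45],
  [[0.0132,-0.0011,0],[0,0,-0.193],0.45],
])

```text
clock: 6.8
ee_pos: [0.5052, 0.0031, 0.0815]
eef_rot: [-2.364, -2.069, 0.0]
force: [-0.8, 0.9, -0.4]
finger_gap: 0.0252
finger_force: 0.5
```

Request:
arm_command([
  [[0.0062,-0.0009,0],[0,0,-0.096],0.45],
  [[0.0122,-0.0022,0],[0,0,-0.191],0.45],
])

```text
clock: 7.05
ee_pos: [0.5114, 0.002, 0.0815]
eef_rot: [-2.464, -1.948, 0.0]
force: [0.2, 0.5, -0.3]
finger_gap: 0.0251
finger_force: 0.5
```

Request:
arm_command([
  [[0.0061,-0.0016,0],[0,0,-0.096],0.45],
  [[0.012,-0.0035,0],[0,0,-0.191],0.45],
])

```text
clock: 7.3
ee_pos: [0.5174, 0.0003, 0.0815]
eef_rot: [-2.559, -1.822, 0.0]
force: [0.2, 0.7, -0.9]
finger_gap: 0.0252
finger_force: 0.5
```

```bash
python3 -c "
from h import *
feel('L',[1.35,1.4,1.45,1.5,1.55,1.6,1.65,1.7,1.75,1.8,1.85],1)"
```

```text
meanF [ 0.18  0.66 -0.91] pad [0.53]
at [5.174e-01 3.000e-04 8.150e-02] ty -19.1 F [ 0.2  0.7 -0.9] gap 0.0252
1.35 shift [ 0.0057 -0.0022  0.001 ] turn -0.096
1.4 shift [ 0.0114 -0.0046  0.001 ] turn -0.191
1.45 shift [ 0.017  -0.0074  0.001 ] turn -0.287
1.5 shift [ 0.0225 -0.0104  0.001 ] turn -0.382
1.55 shift [ 0.0277 -0.0137  0.001 ] turn -0.478
1.6 shift [ 0.0328 -0.0172  0.001 ] turn -0.573
1.65 shift [ 0.0378 -0.021   0.001 ] turn -0.669
1.7 shift [ 0.0425 -0.0251  0.001 ] turn -0.764
1.75 shift [ 0.047  -0.0294  0.001 ] turn -0.86
1.8 shift [ 0.0513 -0.0339  0.001 ] turn -0.955
1.85 shift [ 0.0554 -0.0386  0.001 ] turn -1.051
```

Left lid is free. Taking it nearly to the stop.

Request:
arm_command([
  [[0.0057,-0.0022,0],[0,0,-0.096],0.45],
  [[0.0114,-0.0046,0],[0,0,-0.191],0.45],
  [[0.017,-0.0074,0],[0,0,-0.287],0.45],
  [[0.0225,-0.0104,0],[0,0,-0.382],0.45],
  [[0.0277,-0.0137,0],[0,0,-0.478],0.45],
  [[0.0328,-0.0172,0],[0,0,-0.573],0.45],
  [[0.0378,-0.021,0],[0,0,-0.669],0.45],
  [[0.0425,-0.0251,0],[0,0,-0.764],0.45],
  [[0.047,-0.0294,0],[0,0,-0.86],0.45],
])

```text
clock: 8.43
ee_pos: [0.5409, -0.0145, 0.0815]
eef_rot: [-2.901, -1.205, 0.0]
force: [-1.7, 0.1, 0.7]
finger_gap: 0.025
finger_force: 0.4
```

```bash
python3 -c "
from h import *
feel('L',[1.78,1.8,1.82,1.85,1.88],1)"
```

```text
meanF [-1.72  0.13  0.68] pad [0.43]
at [ 0.5409 -0.0145  0.0815] ty -44.9 F [-1.7  0.1  0.7] gap 0.025
1.78 shift [ 0.0026 -0.0025  0.001 ] turn -0.057
1.8 shift [ 0.0043 -0.0043  0.001 ] turn -0.095
1.82 shift [ 0.006  -0.0062  0.001 ] turn -0.133
1.85 shift [ 0.0084 -0.009   0.001 ] turn -0.191
1.88 shift [ 0.0107 -0.0119  0.001 ] turn -0.248
```

Request:
arm_command([
  [[0.0026,-0.0025,0],[0,0,-0.057],0.45],
  [[0.0043,-0.0043,0],[0,0,-0.095],0.45],
])

```text
clock: 8.68
ee_pos: [0.5431, -0.0166, 0.0814]
eef_rot: [-2.93, -1.132, 0.0]
force: [-2.8, -0.1, -0.1]
finger_gap: 0.0253
finger_force: 0.6
```

Request:
arm_command([
  [[0.0009,-0.001,0],[0,0,0],0.45],
  [[0.0018,-0.002,0],[0,0,0],0.45],
])

```text
clock: 8.93
ee_pos: [0.544, -0.0175, 0.0814]
eef_rot: [-2.93, -1.133, 0.0]
force: [-2.3, 0.6, 0.5]
finger_gap: 0.0254
finger_force: 0.6
```

Request:
arm_command([
  [[0.0009,-0.001,0],[0,0,0],0.45],
  [[0.0018,-0.002,0],[0,0,0],0.45],
])

```text
clock: 9.18
ee_pos: [0.5447, -0.0183, 0.0813]
eef_rot: [-2.93, -1.132, 0.001]
force: [-3.6, 4.5, 1.7]
finger_gap: 0.0251
finger_force: 2.9
```

```bash
python3 -c "
from h import *
feel('L',[1.85],3)
f=r.grab_frame('wrist');np.savez('w4.npz',**f)
P=cloud(f);z=P[...,2]
m=((z>.073)&(z<.080)&(P[...,0]>.45)&(P[...,0]<.62)&(P[...,1]>-.11)&(P[...,1]<.06)).astype(np.uint8)
for c in cv2.findContours(m,0,1)[0]:
    if cv2.contourArea(c)>200: print(cv2.contourArea(c),cv2.minAreaRect((onplane(f,c.reshape(-1,2),.0765)[:,:2]*1000).astype(np.float32)))
"
```

```text
meanF [-2.95  4.4   1.4 ] pad [2.88 2.68 2.45]
at [ 0.5448 -0.0183  0.0813] ty -47.8 F [-2.8  4.3  1.7] gap 0.0247
1.85 shift [ 0.0006 -0.0015  0.0013] turn -0.094
1236.0 ((507.95684814453125, -51.46691131591797), (22.0096492767334, 34.43888854980469), 42.28532028198242)
678.0 ((545.9014892578125, -21.496885299682617), (39.24794387817383, 21.20806884765625), 76.3152084350586)
```

The force rose to about 5 N, so the left lid is at its stop. Backing off and moving to the middle lid.

Request:
arm_command([
  [[-0.005,0.006,0],[0,0,0],0.42],
  [[-0.005,0.006,0.12],[0,0,0],0.3],
  [[-0.137,-0.237,0.12],[0,0,1],0.3],
  [[-0.137,-0.237,0.12],[0,0,1],0.3],
  [[-0.137,-0.237,0.12],[0,0,1],0.3],
  [[-0.137,-0.237,0.12],[0,0,1],0.3],
])

```text
clock: 10.07
ee_pos: [0.4759, -0.1387, 0.1416]
eef_rot: [2.537, 1.852, 0.0]
force: [0.3, 0.3, -0.2]
finger_gap: 0.0318
finger_force: 0.0
```

Request:
arm_command([
  [[0,0,0],[0,0,1],0.3],
  [[0,0,0],[0,0,1],0.3],
  [[0,0,0],[0,0,1],0.3],
])

```text
clock: 10.45
ee_pos: [0.4772, -0.1365, 0.1415]
eef_rot: [1.967, 2.448, 0.0]
force: [-0.2, 0.1, -0.7]
finger_gap: 0.0318
finger_force: 0.0
```

Request:
arm_command([
  [[0,0,0],[0,0,1],0.3],
  [[0,0,0],[0,0,1],0.3],
  [[0,0,0],[0,0,1],0.3],
  [[0,0,0],[0,0,1],0.3],
])

```text
clock: 10.95
ee_pos: [0.477, -0.1365, 0.1415]
eef_rot: [1.275, 2.871, 0.0]
force: [-0.1, 0.6, 1.0]
finger_gap: 0.0321
finger_force: 0.0
```

Run:
```python
from h import *
go("M",[.21],.082)
f=r.grab_frame("wrist"); cv2.imwrite("pics/w5.png",f["pixels"][100:350,180:480])
P=cloud(f);z=P[...,2]
m=((z>.0945)&(z<.103)&(abs(P[...,0]-.4765)<.03)&(abs(P[...,1]+.1368)<.03))
print("knob",m.sum(),onplane(f,[np.argwhere(m)[:,::-1].mean(0)],.0985) if m.any() else 0, np.argwhere(m).mean(0))
```

```text
at [ 0.477  -0.1365  0.1415] ty 42.1 F [-0.1  0.6  1. ] gap 0.0321
0.21 shift [-0.0009 -0.0005 -0.1189] turn 0.042
knob 400 [[ 0.47711091 -0.13461829  0.0985    ]] [217.2775 317.185 ]
```

View pics/w5.png

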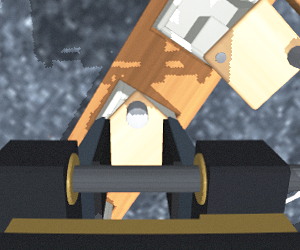

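Knob centred between the fingers at crop (137,115). The left lid shows open at top right. Descending and starting the sweep.

Request:
arm_command([
  [[0,0,-0.118],[0,0,0],0.3],
  [[0,0,-0.118],[0,0,0],0.45],
  [[0,0,-0.118],[0,0,0],0.45],
  [[0,0,-0.118],[0,0,0],0.45],
  [[0.0046,0.0043,-0.118],[0,0,-0.08],0.45],
  [[0.0093,0.0082,-0.118],[0,0,-0.17],0.45],
  [[0.0143,0.012,-0.118],[0,0,-0.27],0.45],
  [[0.0195,0.0154,-0.118],[0,0,-0.36],0.45],
  [[0.0248,0.0186,-0.118],[0,0,-0.46],0.45],
  [[0.0303,0.0215,-0.118],[0,0,-0.55],0.45],
])

```text
clock: 12.25
ee_pos: [0.4922, -0.1264, 0.0838]
eef_rot: [1.673, 2.657, 0.0]
force: [-1.2, -1.0, 0.8]
finger_gap: 0.025
finger_force: 0.7
```

```bash
python3 -c "
from h import *
feel('M',[.55,.6,.65,.7,.75,.8,.85,.9,.95,1.,1.1],1)"
```

```text
meanF [-1.2  -1.04  0.82] pad [0.67]
at [ 0.4922 -0.1264  0.0838] ty 25.6 F [-1.2 -1.   0.8] gap 0.025
0.55 shift [ 0.0039  0.0026 -0.0036] turn -0.057
0.6 shift [ 0.0097  0.005  -0.0036] turn -0.152
0.65 shift [ 0.0155  0.0071 -0.0036] turn -0.248
0.7 shift [ 0.0215  0.0089 -0.0036] turn -0.343
0.75 shift [ 0.0275  0.0104 -0.0036] turn -0.439
0.8 shift [ 0.0336  0.0116 -0.0036] turn -0.534
0.85 shift [ 0.0398  0.0124 -0.0036] turn -0.63
0.9 shift [ 0.046   0.013  -0.0036] turn -0.725
0.95 shift [ 0.0522  0.0133 -0.0036] turn -0.821
1.0 shift [ 0.0584  0.0132 -0.0036] turn -0.916
1.1 shift [ 0.0708  0.0122 -0.0036] turn -1.107
```

Request:
arm_command([
  [[0.0039,0.0026,0],[0,0,-0.057],0.45],
  [[0.0097,0.005,0],[0,0,-0.152],0.45],
])

```text
clock: 12.5
ee_pos: [0.4969, -0.1239, 0.0833]
eef_rot: [1.777, 2.589, 0.0]
force: [-0.9, -1.1, 1.0]
finger_gap: 0.0251
finger_force: 0.6
```

Request:
arm_command([
  [[0.0058,0.0021,0],[0,0,-0.096],0.45],
  [[0.0118,0.0039,0],[0,0,-0.191],0.45],
])

```text
clock: 12.75
ee_pos: [0.5027, -0.1219, 0.0832]
eef_rot: [1.905, 2.497, 0.0]
force: [-1.9, -0.7, 0.7]
finger_gap: 0.0249
finger_force: 0.6
```

Request:
arm_command([
  [[0.006,0.0015,0],[0,0,-0.096],0.45],
  [[0.0121,0.0027,0],[0,0,-0.191],0.45],
])

```text
clock: 13.0
ee_pos: [0.5087, -0.1205, 0.0831]
eef_rot: [2.028, 2.399, 0.0]
force: [-1.7, 0.4, 0.6]
finger_gap: 0.0249
finger_force: 0.7
```

Request:
arm_command([
  [[0.0062,0.0008,0],[0,0,-0.096],0.45],
  [[0.0124,0.0014,0],[0,0,-0.191],0.45],
])

```text
clock: 13.25
ee_pos: [0.5148, -0.1197, 0.0831]
eef_rot: [2.145, 2.295, 0.0]
force: [-1.4, 0.7, 1.0]
finger_gap: 0.0251
finger_force: 0.7
```

Request:
arm_command([
  [[0.0062,0.0003,0],[0,0,-0.095],0.45],
  [[0.0124,0.0002,0],[0,0,-0.19],0.45],
])

```text
clock: 13.5
ee_pos: [0.521, -0.1196, 0.0831]
eef_rot: [2.257, 2.185, 0.0]
force: [-2.7, 0.7, 0.5]
finger_gap: 0.0253
finger_force: 0.7
```

Request:
arm_command([
  [[0.0062,-0.0003,0],[0,0,-0.096],0.45],
  [[0.0124,-0.001,0],[0,0,-0.191],0.45],
])

```text
clock: 13.75
ee_pos: [0.5272, -0.1201, 0.0831]
eef_rot: [2.363, 2.07, 0.0]
force: [-1.4, 1.5, 0.7]
finger_gap: 0.0251
finger_force: 0.7
```

Request:
arm_command([
  [[0.0062,-0.0009,0],[0,0,-0.096],0.45],
  [[0.0122,-0.0022,0],[0,0,-0.191],0.45],
])

```text
clock: 14.0
ee_pos: [0.5333, -0.1212, 0.0831]
eef_rot: [2.464, 1.949, 0.001]
force: [-0.3, 0.9, 1.0]
finger_gap: 0.0251
finger_force: 0.7
```

Request:
arm_command([
  [[0.0061,-0.0016,0],[0,0,-0.096],0.45],
  [[0.012,-0.0035,0],[0,0,-0.191],0.45],
])

```text
clock: 14.25
ee_pos: [0.5394, -0.123, 0.0831]
eef_rot: [2.558, 1.824, 0.001]
force: [0.0, 1.3, -0.3]
finger_gap: 0.0252
finger_force: 0.7
```

```bash
python3 -c "
from h import *
feel('M',[1.35,1.4,1.5,1.6,1.7,1.75,1.8],1)"
```

```text
meanF [ 0.    1.3  -0.26] pad [0.7]
at [ 0.5394 -0.123   0.0831] ty -19.0 F [ 0.   1.3 -0.3] gap 0.0252
1.35 shift [ 0.0063 -0.0027 -0.0022] turn -0.097
1.4 shift [ 0.0121 -0.0051 -0.0022] turn -0.193
1.5 shift [ 0.0231 -0.0109 -0.0022] turn -0.384
1.6 shift [ 0.0335 -0.0177 -0.0022] turn -0.575
1.7 shift [ 0.0431 -0.0256 -0.0022] turn -0.766
1.75 shift [ 0.0476 -0.0299 -0.0022] turn -0.861
1.8 shift [ 0.0519 -0.0344 -0.0022] turn -0.957
```

Request:
arm_command([
  [[0.0063,-0.0027,0],[0,0,-0.097],0.45],
  [[0.0121,-0.0051,0],[0,0,-0.193],0.45],
])

```text
clock: 14.5
ee_pos: [0.5454, -0.1256, 0.0831]
eef_rot: [2.647, 1.692, 0.001]
force: [-1.0, 0.2, 0.2]
finger_gap: 0.0251
finger_force: 0.6
```

Middle lid is free as well, so the right one is the binding one. Taking the middle lid to its stop.

Request:
arm_command([
  [[0.0056,-0.0028,0],[0,0,-0.096],0.45],
  [[0.011,-0.0058,0],[0,0,-0.191],0.45],
  [[0.0163,-0.0091,0],[0,0,-0.287],0.45],
  [[0.0214,-0.0126,0],[0,0,-0.382],0.45],
  [[0.0264,-0.0164,0],[0,0,-0.478],0.45],
  [[0.031,-0.0205,0],[0,0,-0.573],0.45],
  [[0.0355,-0.0248,0],[0,0,-0.668],0.45],
  [[0.038,-0.0273,0],[0,0,-0.71],0.45],
  [[0.0398,-0.0293,0],[0,0,-0.76],0.45],
])

```text
clock: 15.62
ee_pos: [0.5653, -0.1403, 0.0828]
eef_rot: [2.928, 1.137, 0.0]
force: [-1.6, 0.5, 0.7]
finger_gap: 0.0256
finger_force: 0.6
```

```bash
python3 -c "
from h import *
feel('M',[1.75,1.8,1.82,1.85],2)"
```

```text
meanF [-1.12  0.24  1.06] pad [0.57 0.45]
at [ 0.5654 -0.1404  0.0827] ty -47.6 F [-0.7 -0.   1.4] gap 0.0255
1.75 shift [-0.0044  0.005  -0.0015] turn 0.093
1.8 shift [-0.0001  0.0005 -0.0015] turn -0.003
1.82 shift [ 0.0015 -0.0014 -0.0015] turn -0.041
1.85 shift [ 0.0039 -0.0042 -0.0015] turn -0.098
```

Request:
arm_command([
  [[0.0012,-0.0013,0],[0,0,-0.02],0.45],
  [[0.0024,-0.0026,0],[0,0,-0.04],0.45],
])

```text
clock: 15.92
ee_pos: [0.5663, -0.1416, 0.0824]
eef_rot: [-2.94, -1.107, 0.0]
force: [-0.2, 1.1, 1.5]
finger_gap: 0.025
finger_force: 0.8
```

Request:
arm_command([
  [[0.001,-0.0011,0],[0,0,0],0.45],
  [[0.0018,-0.002,0],[0,0,0],0.45],
])

```text
clock: 16.18
ee_pos: [0.5669, -0.1421, 0.0823]
eef_rot: [-2.939, -1.108, 0.001]
force: [-2.7, 5.5, 2.6]
finger_gap: 0.025
finger_force: 3.0
```

Middle lid is at its stop (about 6 N). By elimination the right lid is the binding one, so it needs no forcing, only shutting. Moving over to it.

Request:
arm_command([
  [[-0.005,0.006,0],[0,0,0],0.42],
  [[-0.005,0.006,0.12],[0,0,0],0.3],
  [[-0.145,-0.243,0.12],[0,0,1],0.3],
  [[-0.145,-0.243,0.12],[0,0,1],0.3],
  [[-0.145,-0.243,0.12],[0,0,1],0.3],
  [[-0.145,-0.243,0.12],[0,0,1],0.3],
])

```text
clock: 16.92
ee_pos: [0.4939, -0.2659, 0.1425]
eef_rot: [2.553, 1.83, -0.0]
force: [0.9, 0.2, -0.4]
finger_gap: 0.0318
finger_force: 0.0
```

Request:
arm_command([
  [[0,0,0],[0,0,1],0.3],
  [[0,0,0],[0,0,1],0.3],
  [[0,0,0],[0,0,1],0.3],
])

```text
clock: 17.3
ee_pos: [0.4953, -0.2632, 0.1424]
eef_rot: [1.988, 2.432, 0.0]
force: [0.4, -0.8, -0.2]
finger_gap: 0.032
finger_force: 0.0
```

Request:
arm_command([
  [[0,0,0],[0,0,1],0.3],
  [[0,0,0],[0,0,1],0.3],
  [[0,0,0],[0,0,1],0.3],
])

```text
clock: 17.68
ee_pos: [0.4953, -0.2632, 0.1424]
eef_rot: [1.291, 2.864, 0.0]
force: [-0.4, 0.0, 0.5]
finger_gap: 0.0318
finger_force: 0.0
```

Request:
arm_command([
  [[0,0,0],[0,0,0.27],0.3],
  [[0,0,0],[0,0,0.27],0.3],
  [[0,0,0],[0,0,0.27],0.3],
])

```text
clock: 18.05
ee_pos: [0.495, -0.2636, 0.1424]
eef_rot: [1.096, 2.944, 0.0]
force: [0.5, 0.6, 1.1]
finger_gap: 0.0322
finger_force: 0.0
```

Run:
```python
from h import *
go("R",[.115],.082)
f=r.grab_frame("wrist"); cv2.imwrite("pics/w6.png",f["pixels"][100:350,180:480])
P=cloud(f);z=P[...,2]
m=((z>.0945)&(z<.103)&(abs(P[...,0]-.4945)<.03)&(abs(P[...,1]+.2635)<.03))
print("knob",m.sum(),onplane(f,[np.argwhere(m)[:,::-1].mean(0)],.0985), np.argwhere(m).mean(0))
```

```text
at [ 0.495  -0.2636  0.1424] ty 49.2 F [0.5 0.6 1.1] gap 0.0322
0.115 shift [-1.000e-04 -6.000e-04 -1.208e-01] turn -0.012
knob 399 [[ 0.49506615 -0.26246426  0.0985    ]] [217.60902256 316.70927318]
```

View pics/w6.png

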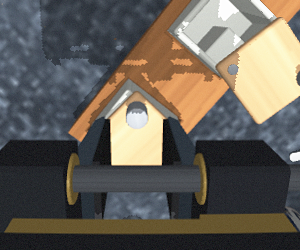

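Knob centred at crop (137,115), and the middle lid shows open. Descending, then swinging this lid shut.

Request:
arm_command([
  [[0,0,-0.12],[0,0,0],0.3],
  [[0,0,-0.12],[0,0,0],0.45],
  [[0,0,-0.12],[0,0,0],0.45],
  [[0,0,-0.12],[0,0,0],0.45],
  [[-0.0044,-0.0057,-0.12],[0,0,0.1],0.45],
  [[-0.0066,-0.0085,-0.12],[0,0,0.15],0.45],
  [[-0.0088,-0.0113,-0.12],[0,0,0.2],0.45],
])

```text
clock: 18.98
ee_pos: [0.4907, -0.2699, 0.0831]
eef_rot: [0.933, 2.999, -0.0]
force: [2.3, 0.4, 0.2]
finger_gap: 0.025
finger_force: 0.7
```

```bash
python3 -c "
from h import *
feel('R',[-.03,-.05,-.06],2)"
```

```text
meanF [1.55 0.59 0.52] pad [0.73 0.62]
at [ 0.4905 -0.27    0.0829] ty 55.5 F [0.8 0.8 0.8] gap 0.025
-0.03 shift [-0.0018 -0.0022 -0.0019] turn 0.053
-0.05 shift [-0.0032 -0.0043 -0.0019] turn 0.091
-0.06 shift [-0.0038 -0.0054 -0.0019] turn 0.111
```

Request:
arm_command([
  [[-0.0013,-0.0017,0],[0,0,0.03],0.45],
  [[-0.0026,-0.0034,0],[0,0,0.06],0.45],
])

```text
clock: 19.27
ee_pos: [0.4891, -0.2714, 0.0825]
eef_rot: [0.886, 3.014, 0.0]
force: [1.0, 2.3, 1.7]
finger_gap: 0.0249
finger_force: 1.4
```

Request:
arm_command([
  [[-0.0006,-0.0008,0],[0,0,0],0.45],
  [[-0.0013,-0.0016,0],[0,0,0],0.45],
])

```text
clock: 19.52
ee_pos: [0.4882, -0.272, 0.0824]
eef_rot: [-0.887, -3.013, -0.001]
force: [1.4, 3.8, 2.5]
finger_gap: 0.0249
finger_force: 1.8
```

Request:
arm_command([
  [[-0.001,-0.0012,0],[0,0,0],0.45],
  [[-0.001,-0.0012,0],[0,0,0],0.45],
])

```text
clock: 19.77
ee_pos: [0.4879, -0.2724, 0.0824]
eef_rot: [-0.887, -3.013, -0.001]
force: [2.4, 6.3, 3.8]
finger_gap: 0.0249
finger_force: 3.2
```

Shut against its stop. Backing off, rising, and turning square to the box with the gripper open.

Request:
arm_command([
  [[0.005,0.0065,0],[0,0,0],0.42],
  [[0.005,0.0065,0.16],[0,0,0],0.3],
  [[0.054,-0.028,0.24],[0,0,-1],-1],
  [[0.054,-0.028,0.24],[0,0,-1],-1],
  [[0.054,-0.028,0.24],[0,0,-1],-1],
  [[0.054,-0.028,0.24],[0,0,-1],-1],
])

```text
clock: 20.52
ee_pos: [0.5148, -0.2869, 0.2023]
eef_rot: [-1.636, -2.682, 0.001]
force: [-0.3, 0.3, 0.1]
finger_gap: 0.0691
finger_force: 0.0
```

Request:
arm_command([
  [[0,0,0],[0,0,-0.56],-1],
  [[0,0,0],[0,0,-0.56],-1],
  [[0,0,0],[0,0,-0.56],-1],
  [[0,0,0],[0,0,-0.56],-1],
])

```text
clock: 21.02
ee_pos: [0.5148, -0.2868, 0.2023]
eef_rot: [-2.006, -2.418, 0.0]
force: [0.4, -0.6, 0.2]
finger_gap: 0.091
finger_force: 0.0
```

Run:
```python
from h import *
s,ya=now(); print(s["ee_pos"].round(4),ya,s["finger_gap"],s["force"].round(1))
f=r.grab_frame("wrist"); np.savez("w7.npz",**f); cv2.imwrite("pics/w7.png",f["pixels"][60:400,120:520])
P=cloud(f);z=P[...,2]
c0=np.array([.5151,-.2865])
near=(np.hypot(P[...,0]-c0[0],P[...,1]-c0[1])<.06)
m=(near&(z>.072)&(z<.081)).astype(np.uint8)
for c in cv2.findContours(m,0,1)[0]:
    if cv2.contourArea(c)>100: print(cv2.contourArea(c),cv2.minAreaRect((onplane(f,c.reshape(-1,2),.0765)[:,:2]*1000).astype(np.float32)))
k=near&(z>.0945)&(z<.103); print("knob",k.sum(),onplane(f,[np.argwhere(k)[:,::-1].mean(0)],.0985) if k.any() else '')
a=np.radians(10.4); print("exp knob",c0+[-.021*np.cos(a)-.021*np.sin(a),-.021*np.sin(a)+.021*np.cos(a)])
```

```text
[ 0.5148 -0.2868  0.2023] 10.641156527252361 0.09103002764295941 [ 0.4 -0.6  0.2]
3741.5 ((515.7551879882812, -284.30389404296875), (65.37322998046875, 65.95207977294922), 11.798272132873535)
knob 265 [[ 0.49125489 -0.26836334  0.0985    ]]
exp knob [ 0.4906541 -0.2696359]
```

View pics/w7.png

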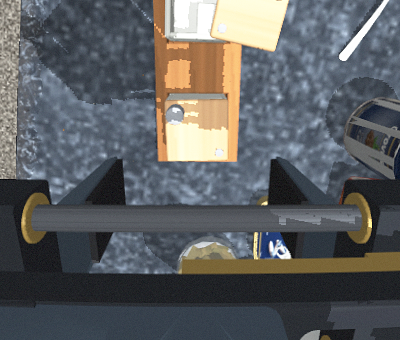

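The lid looks shut and square with the box (crop 165–230, 93–160), with the fingers centred about it. Descending and gripping.

Request:
arm_command([
  [[0,0.0016,-0.1],[0,0,0],-1],
  [[0,0.0016,-0.2],[0,0,0],-1],
  [[0,0.0016,-0.28],[0,0,0],-1],
  [[0,0.0016,-0.31],[0,0,0],-1],
  [[0,0.0016,-0.324],[0,0,0],-1],
  [[0,0.0016,-0.324],[0,0,0],-1],
])

```text
clock: 21.82
ee_pos: [0.5154, -0.2864, 0.0412]
eef_rot: [2.01, 2.413, 0.0]
force: [-1.0, -0.1, -0.1]
finger_gap: 0.0913
finger_force: 0.0
```

Request:
arm_command([
  [[0,0,0],[0,0,0],-0.3],
  [[0,0,0],[0,0,0],-0.35],
  [[0,0,0],[0,0,0],-0.4],
  [[0,0,0],[0,0,0],-0.42],
  [[0,0,0],[0,0,0],-0.44],
])

```text
clock: 22.45
ee_pos: [0.5152, -0.2862, 0.0409]
eef_rot: [2.01, 2.413, 0.0]
force: [-1.4, 1.0, 6.8]
finger_gap: 0.0661
finger_force: 29.8
```

Gripped at 66.1 mm and 30 N. Lifting and carrying it over to the board.

Request:
arm_command([
  [[0,0,0.01],[0,0,0],-0.3],
  [[0,0,0.025],[0,0,0],-0.3],
  [[0,0,0.045],[0,0,0],-0.3],
  [[0,0,0.07],[0,0,0],-0.3],
  [[0,0,0.1],[0,0,0],-0.3],
  [[0,0,0.15],[0,0,0],-0.3],
  [[0,0,0.21],[0,0,0],-0.3],
  [[0,0,0.27],[0,0,0],-0.3],
  [[0,0,0.31],[0,0,0],-0.3],
  [[0,0,0.32],[0,0,0],-0.3],
])

```text
clock: 23.7
ee_pos: [0.5151, -0.2863, 0.2023]
eef_rot: [2.01, 2.412, 0.0]
force: [0.2, 0.5, -7.4]
finger_gap: 0.0665
finger_force: 29.7
```

Run:
```python
from h import *
s,ya=now(); print(s["ee_pos"].round(4),ya,s["finger_gap"],s["force"].round(1),s["finger_force"],s["wrist_torque"].round(2))
print(((np.array([.46,.17,.12])-s["ee_pos"])/.5).round(3))
```

```text
[ 0.5151 -0.2863  0.2023] 10.396872170834692 0.06647503604960453 [ 0.2  0.5 -7.4] 29.745971113443375 [-0.03 -0.08  0.05]
[-0.11   0.913 -0.165]
```

Request:
arm_command([
  [[-0.006,0.05,0],[0,0,0],-0.3],
  [[-0.018,0.15,0],[0,0,0],-0.3],
  [[-0.031,0.26,0],[0,0,0],-0.3],
  [[-0.044,0.37,0],[0,0,0],-0.3],
  [[-0.058,0.48,0],[0,0,0],-0.3],
  [[-0.071,0.59,0],[0,0,0],-0.3],
  [[-0.084,0.7,0],[0,0,0],-0.3],
  [[-0.097,0.81,0],[0,0,0],-0.3],
  [[-0.107,0.89,0],[0,0,0],-0.3],
  [[-0.11,0.913,0],[0,0,0],-0.3],
])

```text
clock: 24.95
ee_pos: [0.458, 0.1728, 0.1998]
eef_rot: [-2.007, -2.415, 0.002]
force: [0.0, -0.8, -6.6]
finger_gap: 0.0663
finger_force: 29.8
```

Request:
arm_command([
  [[0,0,-0.05],[0,0,0],-0.3],
  [[0,0,-0.11],[0,0,0],-0.3],
  [[0,0,-0.17],[0,0,0],-0.3],
  [[0,0,-0.22],[0,0,0],-0.3],
  [[0,0,-0.25],[0,0,0],-0.3],
  [[0,0,-0.265],[0,0,0],-0.3],
  [[0,0,-0.275],[0,0,0],-0.3],
  [[0,0,-0.28],[0,0,0],-0.3],
  [[0,0,-0.28],[0,0,0],-0.3],
])

```text
clock: 26.08
ee_pos: [0.46, 0.1705, 0.0606]
eef_rot: [2.011, 2.413, 0.0]
force: [0.3, -0.7, -6.1]
finger_gap: 0.0661
finger_force: 29.8
```

Run:
```python
from h import *
s,ya=now(); print(s["ee_pos"].round(4),ya,s["finger_gap"],s["force"].round(1),s["finger_force"],s["wrist_torque"].round(2))
```

```text
[0.46   0.1705 0.0606] 10.395809177650618 0.06614308243509251 [ 0.3 -0.7 -6.1] 29.820975065231323 [-0.   -0.06 -0.06]
```

Request:
arm_command([
  [[0,0,-0.003],[0,0,0],-0.3],
  [[0,0,-0.005],[0,0,0],-0.3],
  [[0,0,-0.007],[0,0,0],-0.3],
  [[0,0,-0.009],[0,0,0],-0.3],
  [[0,0,-0.01],[0,0,0],-0.3],
  [[0,0,-0.01],[0,0,0],-0.3],
])

```text
clock: 26.82
ee_pos: [0.4599, 0.1705, 0.0554]
eef_rot: [-2.011, -2.414, 0.0]
force: [-0.2, 0.5, -5.6]
finger_gap: 0.0661
finger_force: 29.8
```

Request:
arm_command([
  [[0,0,-0.0006],[0,0,0],-0.3],
  [[0,0,-0.0012],[0,0,0],-0.3],
  [[0,0,-0.0018],[0,0,0],-0.3],
  [[0,0,-0.0024],[0,0,0],-0.3],
  [[0,0,-0.0024],[0,0,0],-0.3],
])

```text
clock: 27.45
ee_pos: [0.4599, 0.1704, 0.0544]
eef_rot: [2.011, 2.413, 0.0]
force: [-2.9, -1.2, 3.7]
finger_gap: 0.0662
finger_force: 29.8
```

The board has taken the weight. Releasing, then rising.

Request:
arm_command([
  [[0,0,0],[0,0,0],-0.5],
  [[0,0,0],[0,0,0],-0.6],
  [[0,0,0],[0,0,0],-0.8],
  [[0,0,0],[0,0,0],-1],
  [[0,0,0],[0,0,0],-1],
])

```text
clock: 28.08
ee_pos: [0.4599, 0.1705, 0.0542]
eef_rot: [2.011, 2.414, 0.0]
force: [-0.7, -0.2, 0.4]
finger_gap: 0.0909
finger_force: 0.0
```

Request:
arm_command([
  [[0,0,0.03],[0,0,0],-1],
  [[0,0,0.1],[0,0,0],-1],
  [[0,0,0.2],[0,0,0],-1],
  [[0,0,0.3],[0,0,0],-1],
  [[0,0,0.4],[0,0,0],-1],
  [[-0.1,-0.2,0.45],[0,0,0],-1],
  [[-0.1,-0.25,0.45],[0,0,0],-1],
  [[-0.1,-0.25,0.45],[0,0,0],-1],
])

```text
clock: 29.08
ee_pos: [0.4089, 0.0432, 0.2799]
eef_rot: [2.014, 2.41, 0.0]
force: [0.2, -0.4, 0.0]
finger_gap: 0.0913
finger_force: 0.0
```

Run:
```python
from h import *
f=r.grab_frame("wrist"); g=r.grab_frame("scene")
cv2.imwrite("pics/end.png",np.vstack([cv2.resize(f["pixels"][:260],(640,260)),g["pixels"][130:330]]))
for nm,F in(("w",f),("scene",g),("top",r.grab_frame("top"))):
    P=cloud(F);z=P[...,2]
    m=((z>.085)&(z<.094)&(np.hypot(P[...,0]-.46,P[...,1]-.17)<.07)).astype(np.uint8)
    c=cv2.findContours(m,0,1)[0]
    if c:
        c=max(c,key=cv2.contourArea); print(nm,np.median(z[m>0]),cv2.contourArea(c),cv2.minAreaRect((onplane(F,c.reshape(-1,2),.0895)[:,:2]*1000).astype(np.float32)))
s,ya=now(); print(s["ee_pos"],s["clock"])
```

```text
w 0.09032224707183975 2990.0 ((460.1275329589844, 171.14697265625), (66.31572723388672, 65.9455337524414), 11.764650344848633)
scene 0.09034838573526771 279.5 ((458.0632629394531, 173.7322998046875), (66.12029266357422, 70.64984130859375), 11.012431144714355)
top 0.0895519565509042 466.0 ((458.69244384765625, 170.548583984375), (66.20948028564453, 65.40987396240234), 11.665639877319336)
[0.41011399 0.04554012 0.27925639] 29.225
```

View pics/end.png

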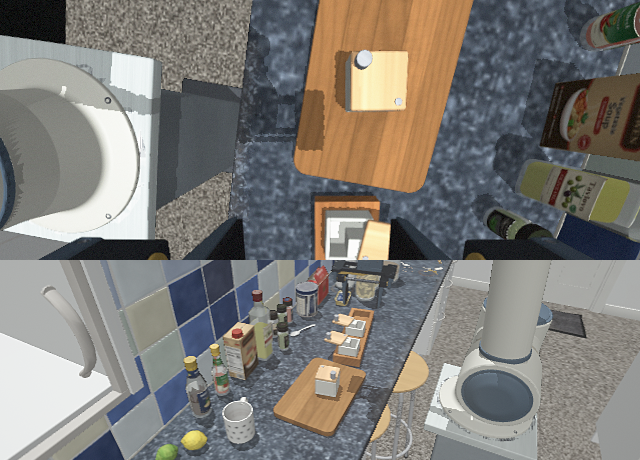

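The box stands flat on the board (lid top 89.6–90.3 mm high, expected 89.5 mm) with its lid shut, seen at (378,80). The other two lids are wide open in the carrier, and the mug, jar and tin weren't touched.

```bash
python3 -c "
from station import r
print(r.close_job())"
```

```text
the job is handed in; nothing more can be done
None
```

The job is handed in: the left and middle lids turned freely and are open at their stops in the carrier, and the right-hand box, taken as the binding one by elimination (its lid only swung shut, not swung open to test), stands shut and upright on the chopping board.

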